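Clamp a box in the holding jig

TASK

Push the small box that stands on the jig along the jig's lane until it is fully home against the end stop, only sliding it, never lifting or tipping it. Then push the toggle lever by its ball over the dead centre, so that it snaps shut and its rubber foot holds the box down. Leave the other things on the bench where they are.

Things in the scene. Friction and masses are not known exactly. Their poses are not given: they have to be found in the camera images.
- jig: holding jig fixed to the bench: steel plate 280 x 100 x 12 mm. Origin at its underside, below the nest; plate from x = -150 to +130 mm. A box is pushed home along its +x; z up. Two dark side rails, 57 mm apart, from x = -145 to +25 mm, tops at z = 32 mm, make the lane, open at its -x end and lined with slippery white plastic (a box slides in it with about 0.5 N)
- nest (a point): centre of the nest on top of the jig's plate, in the jig's axes: the underside centre of the box is here when it is home (box face then 0.5 mm from the stop)
- stop (a point): centre of the face of the end stop that the box is pushed against: x = +25.5, z = 35 mm of the jig; the stop is 55 mm wide, its top at z = 58 mm
- work_box: kraft cardboard box standing in the jig's lane, 60 to 115 mm short of home, loosely between the rails; 50 x 50 mm, 66 mm high, about 0.2 kg; origin at the centre of its underside; axes along its sides, z up
- clamp_hinge (a point): hinge of the toggle lever, x = +90, z = +90 mm of the jig, axis along the jig's y, between two steel cheeks (x = 72 to 116 mm, up to z = 100 mm) behind the stop. Open, the lever's arm with the rubber foot points steeply up from here (foot near x = +48, z = +165 mm) and the handle leans back to +x, 31 deg from upright
- clamp (a joint): toggle lever, rad: 0 = open, at its stop; grows as the ball is pushed toward the jig's -x. A spring holds it at either end: about 6 N of level push on the ball starts it, less toward dead centre at 0.65 (handle 6 deg past upright), then it snaps on by itself. 1.2 = shut, arm level, foot on a box in the nest; 1.27 = stop with no box there
- clamp_ball (a point): centre of the smooth black ball (22 mm diameter) on the end of the lever's handle, 85 mm from the hinge; moves with the lever. In the jig: open x = +134, z = +163 mm; it rises to z = +174 mm on the way; dead centre x = +80, z = +174 mm; shut x = +38, z = +157 mm
- spare_box: bystander: a second box of the same size, 50 x 50 x 66 mm, standing on the bench away from the jig; origin at its underside
- tape_measure: bystander: tape measure, 35 x 75 x 62 mm, standing on the bench; origin at its underside
- glue: bystander: white glue bottle, 42 mm diameter, 112 mm high; origin at its underside
- roll: bystander: roll of tape lying flat, 100 mm diameter, 48 mm high; origin at its underside
Mind the look-alikes: they are no part of the job. Leave any green or yellow look-alike of the work_box alone.

How it is judged:
On the way, in this order (a step that is already met when the one before it is completed fails the run):
1. the box is home against the end stop while the lever is still open (x of work_box in the frame of nest above -0.004 m and z of work_box in the frame of nest below 0.004 m and horizontal distance between work_box and nest below 0.006 m and value of joint clamp below 0.4 rad), for 0.2 s.
2. the lever has snapped over onto the box (value of joint clamp above 1.12 rad and x of work_box in the frame of nest above -0.004 m), for 0.2 s.
At the end, for the whole second after the job is handed in: The box stands upright in the nest within 4 mm of home along the lane (6 mm in all), and the lever is shut (1.12 to 1.25 rad) with its foot on the box; all is at rest (all of step 2 and value of joint clamp below 1.25 rad and horizontal distance between work_box and nest below 0.006 m and z of work_box in the frame of nest below 0.004 m and angle between work_box's own z axis and vertical below 0.06 rad and linear speed of work_box below 0.02 m/s and velocity of joint clamp below 0.1 rad/s); the robot touches nothing.
It fails at once if the box is lifted more than 10 mm off the jig's plate, or tipped (z of work_box in the frame of nest above 0.01 m or angle between work_box's own z axis and vertical above 0.3 rad).
It fails at once if a bystander is moved more than 20 mm (distance of any of spare_box, tape_measure, glue, roll from where it was at the start of the episode above 0.02 m).
It also fails if it takes over 35 s, if anything falls off the work surface, if the arm or the gripper's body presses on something with over 40 N, if the wrist force passes 120 N, or if a joint passes its speed limit or range.

ROBOT

A 7-joint arm with a two-finger parallel gripper is mounted at the origin on a cart in front of the work surface, level with it; the furniture and walls round the work are solid. World frame = base frame: x ahead of the robot, y to its left, z up, the work surface at z = 0. Lengths are in m, angles in rad, forces in N, time in s.
With the tool pointing down it reaches from about 0.425 to 0.875 m from the base axis. Payload 4.7 kg.
Tool frame: the origin (TCP) lies on the centre line of the jaws, within the pads' length; the fingertips stand 11 mm ahead of it and the grasp point (between the pads) lies 8 mm behind it; x points along the fingers, z is the direction in which the jaws open and shut, and the axes are right-handed (so a half turn about x gives the same grasp; the last joint's range is limited). The gripper opens to 85 mm and grips with 20 to 120 N. Pads are 22 mm wide; open, the fingers measure 114 mm over their backs; the gripper's body (76 mm by 85 mm) begins 54 mm behind the grasp point. The pads swing forward as they close: fully open they stand 13 mm farther back than shut.
Start: joints at [1.294, 0.321, -0.07, 1.45, 0.023, 1.371, -0.057], TCP at [0.186, -0.623, 0.242] pointing down, gripper open.
Joint ranges: [-2.86, 2.86], [-0.3, 2.09], [-1.38, 1.24], [0.06, 2.45], [-1.56, 4.7], [0.09, 2.05], [-2.69, 2.69]. Speed limits (rad/s): [2.57, 2.57, 3.14, 3.14, 3.14, 3.14, 3.14].

INTERFACE

Orientations are given as a unit quaternion [x, y, z, w].
In Python, from plant import * gives the robot as it stands.
- The arm moves only by the tool arm_command, never from a script. Its argument "targets" is a list of rows, each an object of numbers: "gripper": the closure, from 0 (fully open) to 1 (shut); "tx", "ty", "tz": the shift along the tool's x, y, z normalised to -1 to 1, where 1 is 0.25 m; "twist": the turn about the tool's x normalised to -1 to 1, where 1 is pi rad. A call has 1 to 10 rows; each row is the pose to reach, as a shift and turn from the pose commanded when the call began, along the tool's axes at that moment, turning the shorter way round; what a row does not reach only later rows make up. A row lasts 1/10 s, in which the tool goes at most 50 mm and 8.59 degrees, less where a joint would pass 70% of its speed; a pose out of reach is approached as far as the arm can. A call with a number of a shift or a turn outside -1 to 1 is refused whole. A call with a gripper value outside its range is refused whole. The fingers move at their own pace and stop on an object; "force" is the grip in N (left out, the last holds). Time passes only in rows, so rows that repeat a pose let the fingers close. It gives the time, the measured TCP pose, the force and the opening at its end, in the units of the state.
- state(): the state, without advancing time (a new reading comes with each control period).
- camera(name): name is "side" or "top"; returns a dict with "color" (420x560x3 uint8, red, green, blue), "fx", "fy", "cx", "cy" (pixels), "k1" (the pictures are not rectified: a ray, as slopes to the right and down, at radius r is drawn at 1 + k1 r^2 times it, then the intrinsics apply), "position" and "orientation" of the camera in the world. Camera axes: x right, y down, z forward; pixel columns grow to the right and rows downward; lengths in m; the calibration is good to about 2 mm. A picture is of the moment at which its call begins. There is no depth.
- job_done(): hands the job in, once; it reports no verdict.
The state is a dict: "clock": time; "joints": joint angles; "joint_velocities": joint speeds; "tau": joint torques, N m; "tool_pos": TCP position; "tcp_rot": TCP orientation; "wrist_force": force on the tool from outside, world axes, zero at the start; "wrist_torque": the same for the moment, N m; "gripper_width": finger opening in m.
Only numpy, scipy, OpenCV 4.12 (cv2) and the standard library are available. Lean on these libraries where they do the work, as an engineer would, in place of code of your own. Each camera call takes 0.05 s, during which the arm holds its last target.

## Working session

There is one attempt and no reset: what is moved stays moved. The work goes in short steps, Python scripts to look and compute and a tool call to move; the robot and the scene stay as the last step left them, time stands still between calls to the robot, and variables do not carry over. Pictures are saved under pics/ and viewed, and the job is handed in when it is done.

Besides the shell and the picture viewer there is one more tool, called as name([rows], argument=value, ...), one row to a line, values as JSON. arm_command: Moves the arm, as the interface text tells. Its arguments: {"type":"object","properties":{"targets":{"type":"array","items":{"type":"object","properties":{"gripper":{"type":"number"},"tx":{"type":"number"},"ty":{"type":"number"},"tz":{"type":"number"},"twist":{"type":"number"}}}},"force":{"type":"number"}},"required":["targets"]}

```bash
mkdir -p pics; python3 - <<'E'
from plant import *
import cv2
print(state())
for n in("side","top"):
    c=camera(n); print(n,{k:v for k,v in c.items() if k!="color"})
    cv2.imwrite(f"pics/{n}0.png",c["color"][:,:,::-1])
E
```

```text
{'clock': 0.0, 'joints': array([ 1.29409672,  0.32187419, -0.07005997,  1.45167899,  0.02259468,
        1.37080008, -0.05690159]), 'joint_velocities': array([-1.56994522e-03, -9.21676658e-05,  8.60128578e-04,  1.11457546e-04,
        1.06816129e-03, -2.45807987e-04, -2.95317044e-05]), 'tau': array([ 4.46155070e-05, -4.93581569e+01, -3.81919490e-01, -3.14332187e+01,
        1.30837178e-02,  1.14993163e-02, -1.00704767e-05]), 'tool_pos': array([ 0.18615858, -0.62222916,  0.24118804]), 'tcp_rot': array([ 0.4226662 ,  0.56774908, -0.42189086,  0.56658836]), 'wrist_force': array([-0.89252304,  0.65641665, -0.27138942]), 'wrist_torque': array([-0.00986534,  0.03130883, -0.039067  ]), 'gripper_width': 0.08557056843222396}
side {'fx': 396.1079348026818, 'fy': 396.1079348026818, 'cx': 274.6021319606393, 'cy': 210.09426741564758, 'k1': -0.057148516024931456, 'position': array([0.13040138, 0.79965912, 0.69936376]), 'orientation': array([-0.24581902,  0.85288567, -0.43985616,  0.13669528])}
top {'fx': 385.54699432059493, 'fy': 385.54699432059493, 'cx': 281.1426210203421, 'cy': 214.52188942190017, 'k1': -0.09200123566411768, 'position': array([0.5086163 , 0.12100815, 1.26009049]), 'orientation': array([-0.69914743,  0.7143676 , -0.02735275,  0.01111882])}
```

View pics/side0.png

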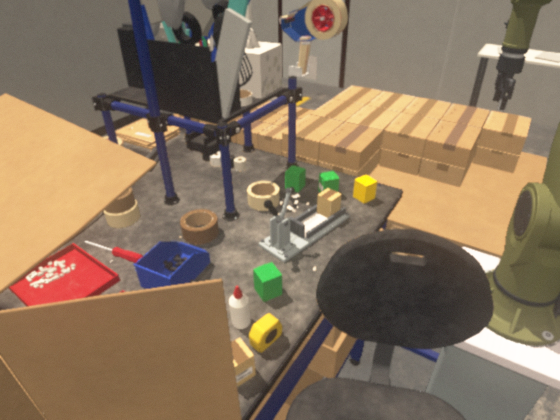

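View pics/top0.png

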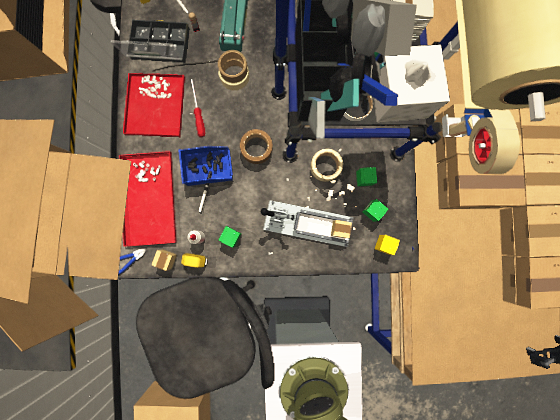

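The top view shows the jig at about (308,223) with its lever at the left end (268,215). The kraft box on the right end is at about (342,228). Next I'll crop closer.

```bash
python3 - <<'E'
import cv2
a=cv2.imread("pics/top0.png")[190:260,245:405]; cv2.imwrite("pics/topc.png",cv2.resize(a,None,fx=5,fy=5,interpolation=cv2.INTER_CUBIC))
a=cv2.imread("pics/side0.png")[160:270,240:390]; cv2.imwrite("pics/sidec.png",cv2.resize(a,None,fx=5,fy=5,interpolation=cv2.INTER_CUBIC))
E
```

```text
(no output)
```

View pics/topc.png

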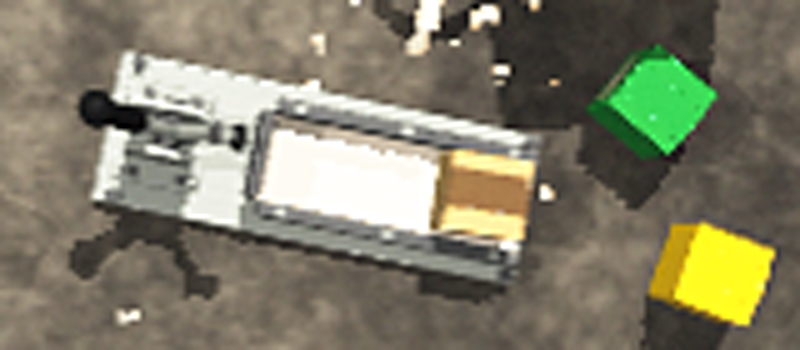

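View pics/sidec.png

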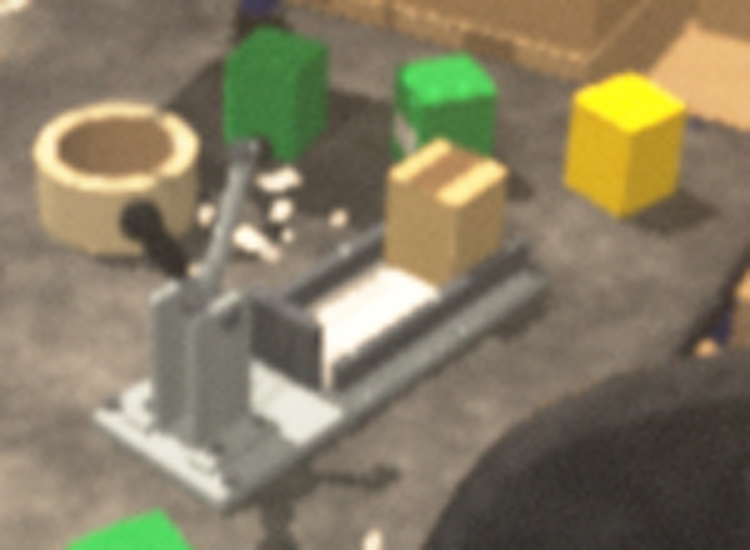

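```bash
cat > h.py <<'E'
import numpy as np,cv2
from scipy.spatial.transform import Rotation as R
from scipy.optimize import least_squares
CAM={"side":dict(f=396.1079,cx=274.6021,cy=210.0943,k1=-0.0571485,p=[0.13040138,0.79965912,0.69936376],q=[-0.24581902,0.85288567,-0.43985616,0.13669528]),
"top":dict(f=385.547,cx=281.1426,cy=214.5219,k1=-0.092001,p=[0.5086163,0.12100815,1.26009049],q=[-0.69914743,0.7143676,-0.02735275,0.01111882])}
def proj(n,P):
    c=CAM[n];v=R.from_quat(c["q"]).inv().apply(np.atleast_2d(P)-c["p"]);s=v[:,:2]/v[:,2:]
    s=s*(1+c["k1"]*(s**2).sum(1,keepdims=True));return s*c["f"]+[c["cx"],c["cy"]]
def j2w(x,P):
    c,s=np.cos(x[2]),np.sin(x[2]);P=np.atleast_2d(P)
    return np.c_[x[0]+c*P[:,0]-s*P[:,1],x[1]+s*P[:,0]+c*P[:,1],P[:,2]]
E
python3 - <<'E'
from h import *
t=lambda u,v:((u+.5)/5-.5+245,(v+.5)/5-.5+190)
s=lambda u,v:((u+.5)/5-.5+240,(v+.5)/5-.5+160)
m=1e-3
obs=[("top",(130,-50,12),t(128,52)),("top",(130,50,12),t(95,203)),("top",(-150,-50,12),t(540,135)),("top",(-150,50,12),t(512,283)),
("top",(134,0,163),t(97,108)),("side",(134,0,163),s(142,218)),
("side",(130,-50,12),s(95,413)),("side",(130,50,12),s(228,500)),("side",(-150,50,12),s(548,275))]
box=[("top",(25,-25,78),t(535,158)),("top",(-25,25,78),None)]
boxo=[("top",(25,-25),t(447,150)),("top",(-25,-25),t(535,158)),("top",(-25,25),t(524,242)),("top",(25,25),t(437,232)),
("side",(-25,-25),s(440,138)),("side",(-25,25),s(508,175)),("side",(25,25),s(452,203)),("side",(25,-25),s(388,175))]
def f(x):
    r=[proj(n,j2w(x,np.array(P)*m))[0]-o for n,P,o in obs]
    r+=[proj(n,j2w(x,[x[3]+P[0]*m,x[4]+P[1]*m,.078]))[0]-o for n,P,o in boxo]
    return np.ravel(r)
o=least_squares(f,[.5,.05,1.4,-.1,0],loss="soft_l1")
print(o.x,j2w(o.x,[o.x[3],o.x[4],.012]));print(f(o.x).reshape(-1,2).round(1))
x=o.x;np.save("jig.npy",x)
a=cv2.imread("pics/top0.png");b=cv2.imread("pics/side0.png")
segs=[[(130,-50,12),(130,50,12),(-150,50,12),(-150,-50,12),(130,-50,12)],[(25.5,-27.5,58),(25.5,27.5,58)],[(90,0,90),(134,0,163)],[(90,0,90),(48,0,165)],[(-145,28.5,32),(25,28.5,32)],[(-145,-28.5,32),(25,-28.5,32)]]
bx,by=x[3]/m,x[4]/m
segs+=[[(bx+i*25,by+j*25,h) for i,j in((1,1),(1,-1),(-1,-1),(-1,1),(1,1))] for h in(12,78)]
for im,n,(v,u),(hh,w) in((a,"top",(190,245),(70,160)),(b,"side",(160,240),(110,150))):
    c=cv2.resize(im[v:v+hh,u:u+w],None,fx=5,fy=5,interpolation=cv2.INTER_CUBIC)
    for sg in segs:
        q=(proj(n,j2w(x,np.array(sg)*m))-[u,v]+.5)*5-.5
        cv2.polylines(c,[q.round().astype(int)],False,(0,0,255),1)
    cv2.imwrite(f"pics/ov_{n}.png",c)
E
```

```text
[ 5.48624028e-01  1.49395954e-02  1.35730782e+00 -1.07967504e-01
  1.28757665e-04] [[ 0.52562307 -0.09054952  0.012     ]]
[[-1.6 -0.2]
 [-1.  -0.2]
 [ 0.2 -0.3]
 [ 0.2  0.2]
 [-0.7  0.6]
 [ 0.7 -0.1]
 [-0.3 -0.8]
 [-0.2 -0.9]
 [ 0.8 -1.9]
 [ 0.6 -0.6]
 [-1.2  0.9]
 [-1.9  0. ]
 [-0.4 -1. ]
 [ 0.3 -0.3]
 [ 0.3 -1.4]
 [ 0.8 -0.1]
 [-0.1 -1.1]]
```

View pics/ov_top.png

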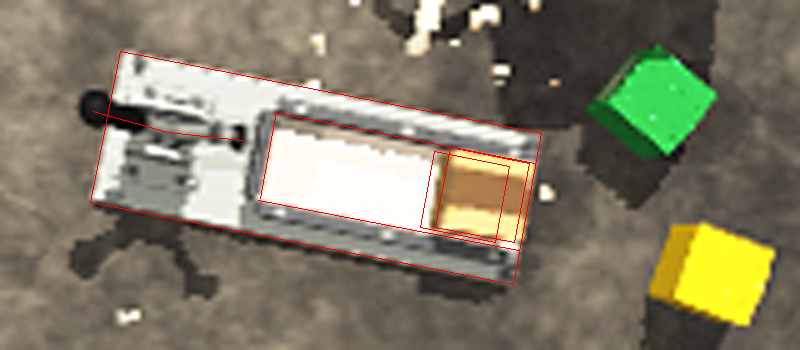

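View pics/ov_side.png

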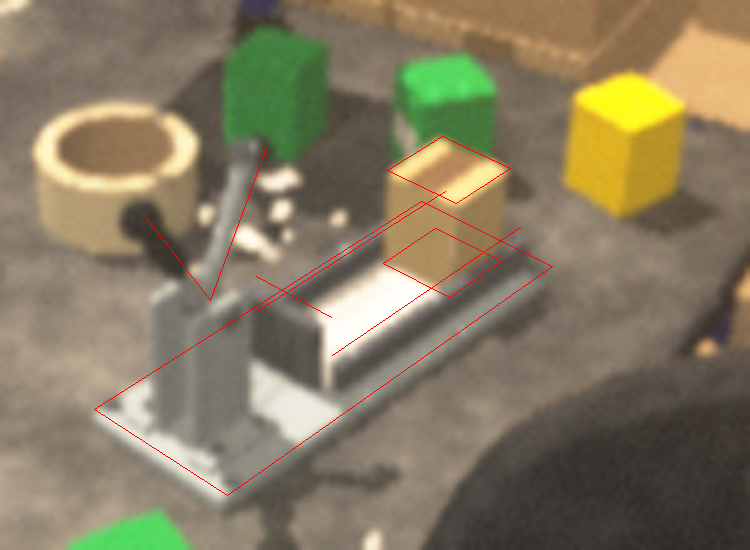

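Candidates for the work box:

| Object | Top view pixel | Verdict |
|---|---|---|
| Kraft box in the lane | (342,229) | The one wanted: kraft, between the rails |
| Green box | (375,210) | Look-alike |
| Green box | (367,176) | Look-alike |
| Yellow box | (387,244) | Look-alike |
| Green box | (229,237) | Look-alike |
| Kraft spare box | (163,260) | Bystander, off the jig |

The close crop confirms the choice. The overlay fits to 1–2 px. The box is 108 mm short of home, inside the stated 60–115 mm.

```bash
cat >> h.py <<'E'
def rep(jx,jy,z,yawpar=True):
    """print shift to jig point in tool axes (units), and twist to have jaws along jig y"""
    from plant import state
    s=state();x=np.load("jig.npy");T=R.from_quat(s["tcp_rot"])
    tgt=j2w(x,[jx,jy,z])[0];d=T.inv().apply(tgt-s["tool_pos"])
    M=T.as_matrix();yv=np.array([-np.sin(x[2]),np.cos(x[2]),0])
    z_=M[:,2];X=M[:,0]
    ang=[np.arctan2(np.cross(z_,sg*yv)@X,z_@(sg*yv)) for sg in(1,-1)]
    print("tcp",s["tool_pos"].round(4),"toolaxes",M.round(2).tolist(),"target",tgt.round(4),"units",(d/.25).round(4),"twist",(np.array(ang)/np.pi).round(4),"q7",s["joints"][6].round(2),"F",s["wrist_force"].round(1),"t",s["clock"],"w",s["gripper_width"])
def jigtcp():
    from plant import state
    s=state();x=np.load("jig.npy");d=s["tool_pos"]-[x[0],x[1],0];c,q=np.cos(x[2]),np.sin(x[2])
    return np.array([c*d[0]+q*d[1],-q*d[0]+c*d[1],d[2]])
E
python3 - <<'E'
from h import *
rep(-.18,0,.242); rep(-.18,0,.053)
# post foot
c=CAM["side"]
pts=cv2.undistortPoints(np.array([[[230.,213]],[[170,198]]]),np.array([[c["f"],0,c["cx"]],[0,c["f"],c["cy"]],[0,0,1]]),np.array([c["k1"],0,0,0]))
for p in pts[:,0]:
    v=R.from_quat(c["q"]).apply([*p,1]);print("post",np.array(c["p"])-v*c["p"][2]/v[2])
E
```

```text
tcp [ 0.1862 -0.6223  0.2413] toolaxes [[-0.0, 0.96, 0.29], [0.0, 0.29, -0.96], [-1.0, -0.0, -0.0]] target [ 0.5105 -0.161   0.242 ] units [-5.0000e-04  1.7719e+00 -1.3957e+00] twist [ 0.6605 -0.3395] q7 -0.06 F [-0.4  0.5  1.3] t 0.1 w 0.08501228823051973
tcp [ 0.1862 -0.6223  0.2413] toolaxes [[-0.0, 0.96, 0.29], [0.0, 0.29, -0.96], [-1.0, -0.0, -0.0]] target [ 0.5105 -0.161   0.053 ] units [ 0.7555  1.7719 -1.3944] twist [ 0.6605 -0.3395] q7 -0.06 F [-0.4  0.5  1.3] t 0.1 w 0.08501228823051973
post [0.78429232 0.05337154 0.        ]
post [1.00348403 0.08879733 0.        ]
```

arm_command([
  {"gripper": 0.75,"ty": 0.9,"tz": -0.7,"twist": -0.34},
  {"gripper": 0.75,"ty": 0.9,"tz": -0.7,"twist": -0.34},
  {"gripper": 0.75,"ty": 0.9,"tz": -0.7,"twist": -0.34},
  {"gripper": 0.75,"ty": 0.9,"tz": -0.7,"twist": -0.34},
  {"gripper": 0.75,"ty": 0.9,"tz": -0.7,"twist": -0.34},
  {"gripper": 0.75,"ty": 0.9,"tz": -0.7,"twist": -0.34},
  {"gripper": 0.75,"ty": 0.9,"tz": -0.7,"twist": -0.34},
  {"gripper": 0.75,"ty": 0.9,"tz": -0.7,"twist": -0.34},
  {"gripper": 0.75,"ty": 0.9,"tz": -0.7,"twist": -0.34},
], force=30)

```text
invalid input
```

```bash
python3 -c "
from h import *
rep(-.185,0,.12);print(jigtcp())"
```

```text
tcp [ 0.1862 -0.6223  0.2413] toolaxes [[-0.0, 0.96, 0.29], [0.0, 0.29, -0.96], [-1.0, -0.0, -0.0]] target [ 0.5094 -0.1659  0.12  ] units [ 0.4874  1.7622 -1.3774] twist [ 0.6605 -0.3395] q7 -0.06 F [-0.4  0.5  1.3] t 0.1 w 0.08501228823051973
[-0.69954485  0.21919313  0.24130428]
```

arm_command([
  {"gripper": 0.75,"tx": 0,"ty": 0.9,"tz": -0.7,"twist": -0.34},
  {"gripper": 0.75,"tx": 0,"ty": 0.9,"tz": -0.7,"twist": -0.34},
  {"gripper": 0.75,"tx": 0,"ty": 0.9,"tz": -0.7,"twist": -0.34},
  {"gripper": 0.75,"tx": 0,"ty": 0.9,"tz": -0.7,"twist": -0.34},
  {"gripper": 0.75,"tx": 0,"ty": 0.9,"tz": -0.7,"twist": -0.34},
  {"gripper": 0.75,"tx": 0,"ty": 0.9,"tz": -0.7,"twist": -0.34},
  {"gripper": 0.75,"tx": 0,"ty": 0.9,"tz": -0.7,"twist": -0.34},
  {"gripper": 0.75,"tx": 0,"ty": 0.9,"tz": -0.7,"twist": -0.34},
  {"gripper": 0.75,"tx": 0,"ty": 0.9,"tz": -0.7,"twist": -0.34},
], force=30)

```text
clock: 1.0
tool_pos: [0.3509, -0.3912, 0.242]
tcp_rot: [0.076, 0.703, -0.076, 0.703]
wrist_force: [-0.5, 0.5, -0.5]
gripper_width: 0.0216
```

```bash
python3 -c "
from h import *
rep(-.185,0,.12);print(jigtcp())"
```

```text
tcp [ 0.3509 -0.3912  0.242 ] toolaxes [[-0.0, 0.21, 0.98], [-0.0, 0.98, -0.21], [-1.0, -0.0, -0.0]] target [ 0.5094 -0.1659  0.12  ] units [0.4877 1.0162 0.4265] twist [ 9.992e-01 -8.000e-04] q7 0.55 F [-0.5  0.5 -0.5] t 1.0 w 0.02162358080882768
[-0.43876339  0.10716705  0.24203739]
```

arm_command([
  {"gripper": 0.75,"tx": 0,"ty": 1.0,"tz": 0.426,"twist": 0},
  {"gripper": 0.75,"tx": 0,"ty": 1.0,"tz": 0.426,"twist": 0},
  {"gripper": 0.75,"tx": 0,"ty": 1.0,"tz": 0.426,"twist": 0},
  {"gripper": 0.75,"tx": 0,"ty": 1.0,"tz": 0.426,"twist": 0},
  {"gripper": 0.75,"tx": 0,"ty": 1.0,"tz": 0.426,"twist": 0},
  {"gripper": 0.75,"tx": 0,"ty": 1.0,"tz": 0.426,"twist": 0},
  {"gripper": 0.75,"tx": 0.5,"ty": 1.0,"tz": 0.426,"twist": 0},
  {"gripper": 0.75,"tx": 0.5,"ty": 1.0,"tz": 0.426,"twist": 0},
  {"gripper": 0.75,"tx": 0.5,"ty": 1.0,"tz": 0.426,"twist": 0},
  {"gripper": 0.75,"tx": 0.5,"ty": 1.0,"tz": 0.426,"twist": 0},
])

```text
clock: 2.0
tool_pos: [0.5048, -0.1689, 0.1129]
tcp_rot: [0.077, 0.706, -0.075, 0.7]
wrist_force: [-0.4, -0.3, -0.1]
gripper_width: 0.0214
```

```bash
python3 -c "
from h import *
from plant import *
rep(-.185,0,.05);print(jigtcp())
for n,(v,u) in(('top',(170,245)),('side',(120,240))):
    a=camera(n)['color'][v:v+120,u:u+160,::-1];cv2.imwrite(f'pics/{n}1.png',cv2.resize(a,None,fx=5,fy=5,interpolation=cv2.INTER_CUBIC))
"
```

```text
tcp [ 0.5048 -0.1689  0.1129] toolaxes [[-0.01, 0.21, 0.98], [0.0, 0.98, -0.21], [-1.0, 0.0, -0.01]] target [ 0.5094 -0.1659  0.05  ] units [0.2514 0.0156 0.0176] twist [ 9.991e-01 -9.000e-04] q7 -0.05 F [-0.4 -0.3 -0.1] t 2.0 w 0.02144299317469663
[-0.18899187  0.00385719  0.11288455]
```

View pics/side1.png

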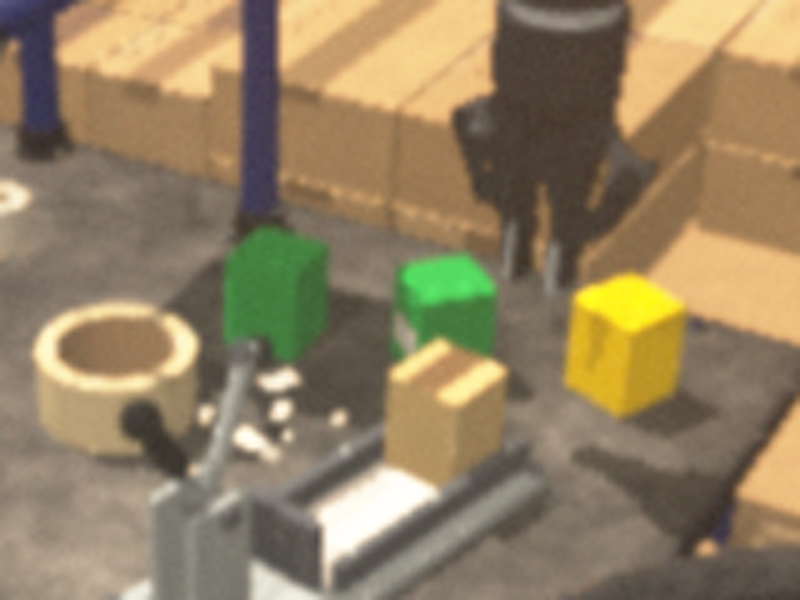

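View pics/top1.png

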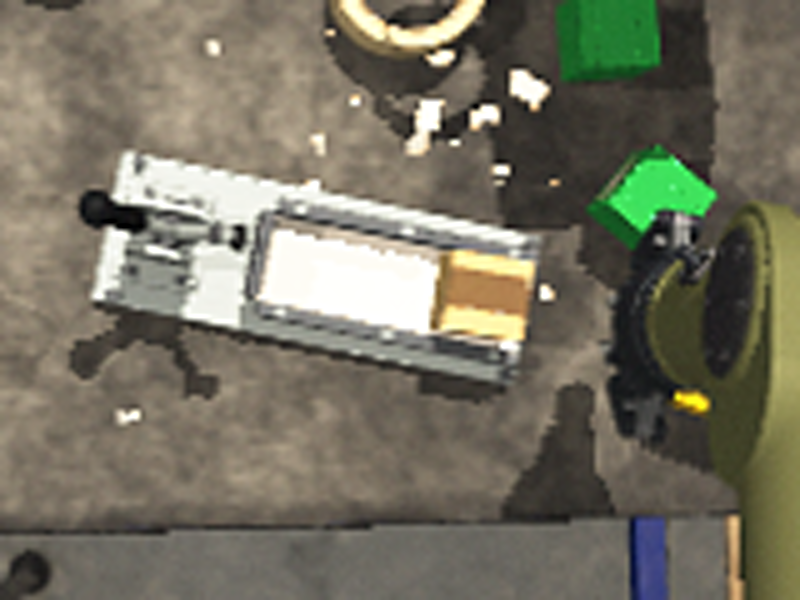

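The side view shows the fingers at about (535,260), clear of the yellow and green blocks and behind the kraft box. The way down is free.

arm_command([
  {"gripper": 0.75,"tx": 0.12,"ty": 0.0,"tz": 0.016,"twist": 0},
  {"gripper": 0.75,"tx": 0.25,"ty": 0.0,"tz": 0.016,"twist": 0},
  {"gripper": 0.75,"tx": 0.25,"ty": 0.0,"tz": 0.016,"twist": 0},
  {"gripper": 0.75,"tx": 0.25,"ty": 0.0,"tz": 0.016,"twist": 0},
])

```text
clock: 2.5
tool_pos: [0.5134, -0.1701, 0.0567]
tcp_rot: [0.075, 0.702, -0.075, 0.704]
wrist_force: [0.9, 0.1, -0.0]
gripper_width: 0.0211
```

```bash
python3 -c "
from h import *
rep(-.045,0,.05);print(jigtcp())
"
```

```text
tcp [ 0.5134 -0.1701  0.0567] toolaxes [[0.0, 0.21, 0.98], [-0.0, 0.98, -0.21], [-1.0, -0.0, 0.0]] target [ 0.5391 -0.029   0.05  ] units [ 0.0265  0.573  -0.019 ] twist [-9.999e-01  1.000e-04] q7 -0.1 F [ 0.9  0.1 -0. ] t 2.5 w 0.021118720106968532
[-0.18825031 -0.0048142   0.0566801 ]
```

arm_command([
  {"gripper": 0.75,"tx": 0.02,"ty": 0.05,"tz": -0.018,"twist": 0},
  {"gripper": 0.75,"tx": 0.02,"ty": 0.1,"tz": -0.018,"twist": 0},
  {"gripper": 0.75,"tx": 0.02,"ty": 0.14,"tz": -0.018,"twist": 0},
  {"gripper": 0.75,"tx": 0.02,"ty": 0.18,"tz": -0.018,"twist": 0},
  {"gripper": 0.75,"tx": 0.02,"ty": 0.22,"tz": -0.018,"twist": 0},
  {"gripper": 0.75,"tx": 0.02,"ty": 0.26,"tz": -0.018,"twist": 0},
  {"gripper": 0.75,"tx": 0.02,"ty": 0.3,"tz": -0.018,"twist": 0},
  {"gripper": 0.75,"tx": 0.02,"ty": 0.34,"tz": -0.018,"twist": 0},
  {"gripper": 0.75,"tx": 0.02,"ty": 0.38,"tz": -0.018,"twist": 0},
])

```text
clock: 3.4
tool_pos: [0.5285, -0.0751, 0.0502]
tcp_rot: [0.075, 0.703, -0.075, 0.703]
wrist_force: [-0.9, -3.0, 4.6]
gripper_width: 0.0213
```

```bash
python3 -c "
from h import *
from plant import *
rep(-.045,0,.05);print(jigtcp())
for n,(v,u) in(('top',(170,245)),('side',(120,240))):
    a=camera(n)['color'][v:v+120,u:u+160,::-1];cv2.imwrite(f'pics/{n}2.png',cv2.resize(a,None,fx=5,fy=5,interpolation=cv2.INTER_CUBIC))
"
```

```text
tcp [ 0.5285 -0.0751  0.0502] toolaxes [[0.0, 0.21, 0.98], [-0.0, 0.98, -0.21], [-1.0, -0.0, 0.0]] target [ 0.5391 -0.029   0.05  ] units [0.0007 0.1892 0.0027] twist [-9.996e-01  4.000e-04] q7 -0.29 F [-0.9 -3.   4.6] t 3.4 w 0.02126565940864336
[-0.09229719  0.00061973  0.0501862 ]
```

View pics/side2.png

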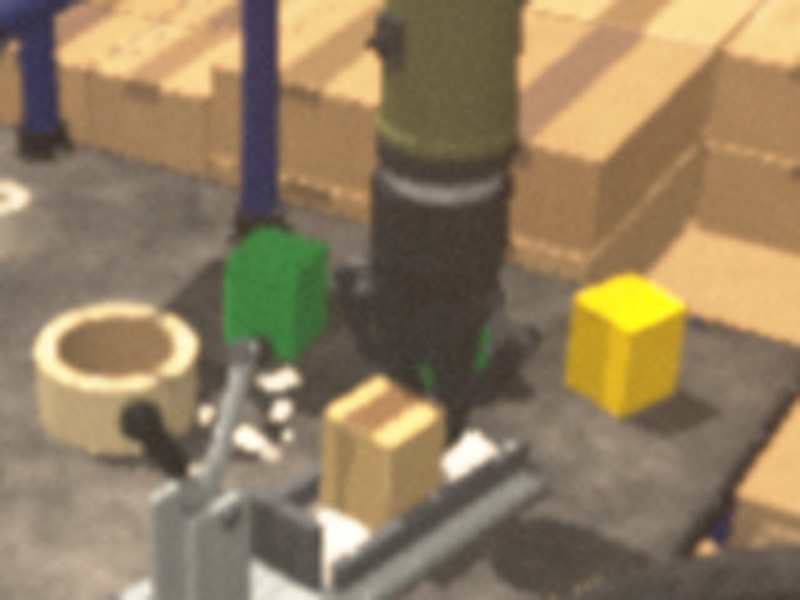

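View pics/top2.png

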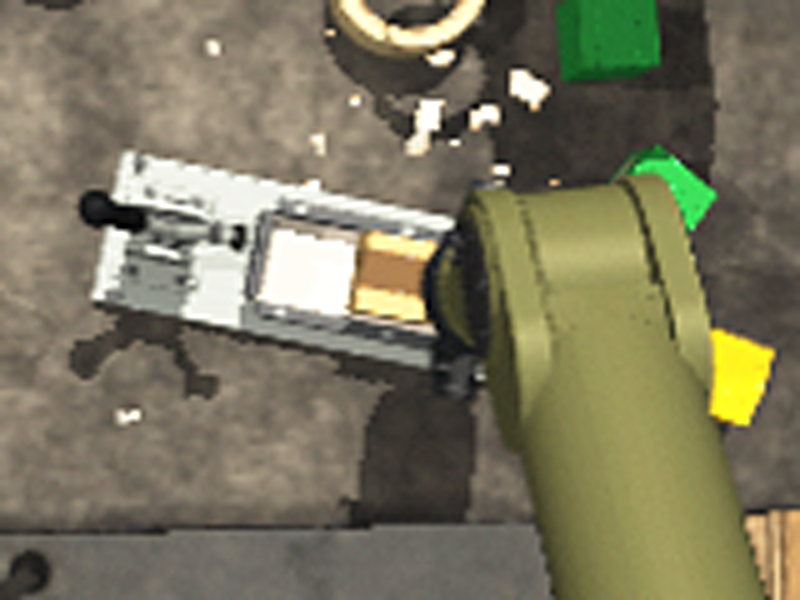

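The box slides upright, with its top front edge at about (385,450) in the side crop. I'll go on, more slowly toward the stop.

arm_command([
  {"gripper": 0.75,"tx": 0,"ty": 0.03,"tz": 0,"twist": 0},
  {"gripper": 0.75,"tx": 0,"ty": 0.07,"tz": 0,"twist": 0},
  {"gripper": 0.75,"tx": 0,"ty": 0.11,"tz": 0,"twist": 0},
  {"gripper": 0.75,"tx": 0,"ty": 0.14,"tz": 0,"twist": 0},
  {"gripper": 0.75,"tx": 0,"ty": 0.16,"tz": 0,"twist": 0},
  {"gripper": 0.75,"tx": 0,"ty": 0.175,"tz": 0,"twist": 0},
  {"gripper": 0.75,"tx": 0,"ty": 0.19,"tz": 0,"twist": 0},
  {"gripper": 0.75,"tx": 0,"ty": 0.19,"tz": 0,"twist": 0},
])

```text
clock: 4.3
tool_pos: [0.5383, -0.029, 0.0501]
tcp_rot: [0.075, 0.703, -0.075, 0.703]
wrist_force: [0.2, -0.5, 4.5]
gripper_width: 0.0215
```

```bash
python3 -c "
from h import *
from plant import *
rep(-.036,0,.05);print(jigtcp())
for n,(v,u) in(('top',(170,245)),('side',(120,240))):
    a=camera(n)['color'][v:v+120,u:u+160,::-1];cv2.imwrite(f'pics/{n}3.png',cv2.resize(a,None,fx=5,fy=5,interpolation=cv2.INTER_CUBIC))
"
```

```text
tcp [ 0.5383 -0.029   0.0501] toolaxes [[0.0, 0.21, 0.98], [-0.0, 0.98, -0.21], [-1.0, -0.0, 0.0]] target [ 0.541  -0.0202  0.05  ] units [0.0004 0.0366 0.0033] twist [-9.995e-01  5.000e-04] q7 -0.39 F [ 0.2 -0.5  4.5] t 4.3 w 0.021542687864451317
[-0.04516122  0.00080813  0.05010019]
```

View pics/side3.png

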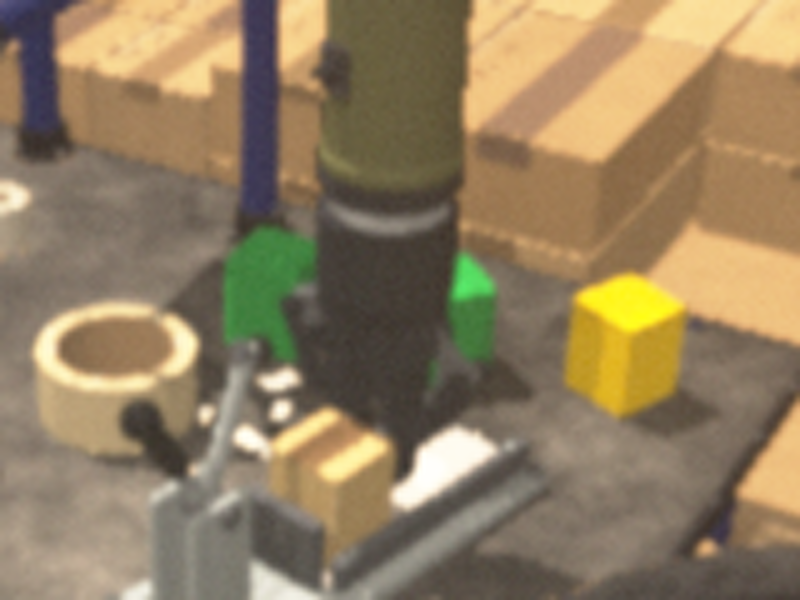

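View pics/top3.png

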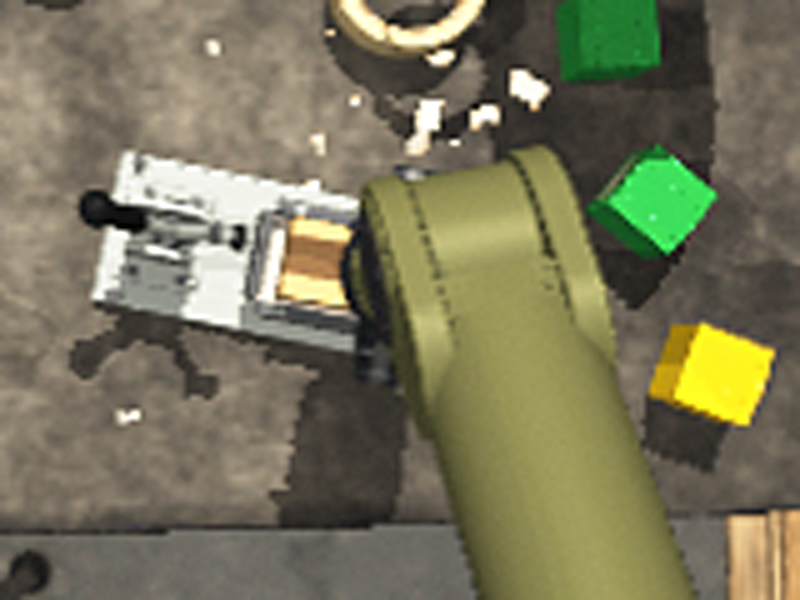

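arm_command([
  {"gripper": 0.75,"tx": 0,"ty": 0.01,"tz": 0,"twist": 0},
  {"gripper": 0.75,"tx": 0,"ty": 0.02,"tz": 0,"twist": 0},
  {"gripper": 0.75,"tx": 0,"ty": 0.026,"tz": 0,"twist": 0},
  {"gripper": 0.75,"tx": 0,"ty": 0.032,"tz": 0,"twist": 0},
  {"gripper": 0.75,"tx": 0,"ty": 0.032,"tz": 0,"twist": 0},
])

```text
clock: 4.9
tool_pos: [0.5399, -0.0218, 0.0501]
tcp_rot: [0.075, 0.703, -0.075, 0.703]
wrist_force: [-0.3, -1.4, 5.4]
gripper_width: 0.0215
```

```bash
python3 -c "
from h import *
rep(-.036,0,.05);print(jigtcp())
"
```

```text
tcp [ 0.5399 -0.0218  0.0501] toolaxes [[0.0, 0.21, 0.98], [-0.0, 0.98, -0.21], [-1.0, -0.0, 0.0]] target [ 0.541  -0.0202  0.05  ] units [0.0004 0.0072 0.0029] twist [-9.997e-01  3.000e-04] q7 -0.41 F [-0.3 -1.4  5.4] t 4.9 w 0.021453287922079727
[-0.03779037  0.00073564  0.05010403]
```

arm_command([
  {"gripper": 0.75,"tx": 0,"ty": 0.006,"tz": 0,"twist": 0},
  {"gripper": 0.75,"tx": 0,"ty": 0.012,"tz": 0,"twist": 0},
  {"gripper": 0.75,"tx": 0,"ty": 0.012,"tz": 0,"twist": 0},
])

```text
clock: 5.2
tool_pos: [0.5404, -0.0194, 0.0501]
tcp_rot: [0.075, 0.703, -0.076, 0.703]
wrist_force: [-0.6, -1.7, 6.5]
gripper_width: 0.0216
```

```bash
python3 -c "
from h import *
rep(-.036,0,.05);print(jigtcp())
"
```

```text
tcp [ 0.5404 -0.0194  0.0501] toolaxes [[0.0, 0.21, 0.98], [-0.0, 0.98, -0.21], [-1.0, -0.0, 0.0]] target [ 0.541  -0.0202  0.05  ] units [ 0.0003 -0.0027  0.0031] twist [-9.998e-01  2.000e-04] q7 -0.41 F [-0.6 -1.7  6.5] t 5.2 w 0.021642952897555003
[-0.0353353   0.00077749  0.0500825 ]
```

arm_command([
  {"gripper": 0.75,"tx": -0.016,"ty": 0.0,"tz": 0,"twist": 0},
  {"gripper": 0.75,"tx": -0.016,"ty": 0.006,"tz": 0,"twist": 0},
  {"gripper": 0.75,"tx": -0.016,"ty": 0.01,"tz": 0,"twist": 0},
  {"gripper": 0.75,"tx": -0.016,"ty": 0.01,"tz": 0,"twist": 0},
])

```text
clock: 5.6
tool_pos: [0.5392, -0.019, 0.0526]
tcp_rot: [0.074, 0.704, -0.077, 0.702]
wrist_force: [-1.4, -6.5, -1.5]
gripper_width: 0.0215
```

```bash
python3 -c "
from h import *
from plant import *
rep(-.036,0,.05);print(jigtcp())
for n,(v,u) in(('top',(170,245)),('side',(120,240))):
    a=camera(n)['color'][v:v+120,u:u+160,::-1];cv2.imwrite(f'pics/{n}4.png',cv2.resize(a,None,fx=5,fy=5,interpolation=cv2.INTER_CUBIC))
"
```

```text
tcp [ 0.5392 -0.019   0.0526] toolaxes [[-0.0, 0.21, 0.98], [-0.0, 0.98, -0.21], [-1.0, -0.0, -0.0]] target [ 0.541  -0.0202  0.05  ] units [ 0.0104 -0.0032  0.008 ] twist [ 9.998e-01 -2.000e-04] q7 -0.41 F [-1.4 -6.5 -1.5] t 5.6 w 0.02145235961599015
[-0.03518576  0.00199084  0.05259993]
```

View pics/side4.png

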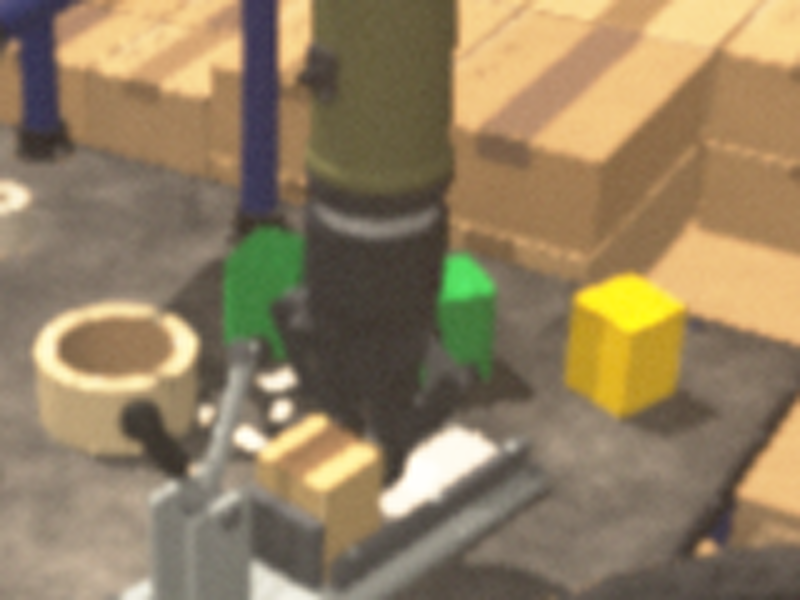

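View pics/top4.png

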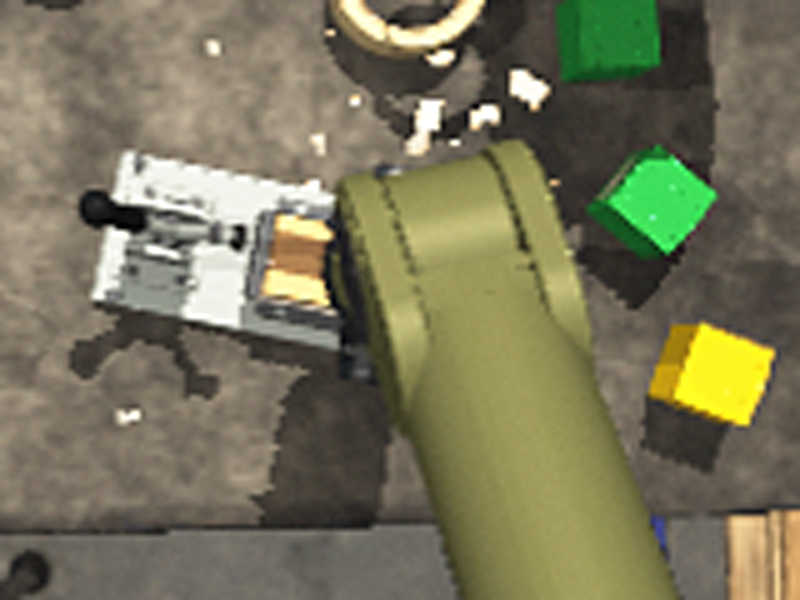

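The top view shows the box against the stop at crop (265,255), with no white strip left. The force rose to 6.5 N without travel. One more small push to confirm.

arm_command([
  {"gripper": 0.75,"tx": 0,"ty": 0.008,"tz": 0,"twist": 0},
  {"gripper": 0.75,"tx": 0,"ty": 0.008,"tz": 0,"twist": 0},
  {"gripper": 0.75,"tx": 0,"ty": 0.008,"tz": 0,"twist": 0},
])

```text
clock: 6.0
tool_pos: [0.5392, -0.0189, 0.0524]
tcp_rot: [0.074, 0.704, -0.078, 0.702]
wrist_force: [-0.7, -9.7, -1.5]
gripper_width: 0.0214
```

```bash
python3 -c "
from h import *
rep(-.036,0,.05);print(jigtcp())
"
```

```text
tcp [ 0.5392 -0.0189  0.0524] toolaxes [[-0.0, 0.21, 0.98], [-0.01, 0.98, -0.21], [-1.0, -0.01, -0.0]] target [ 0.541  -0.0202  0.05  ] units [ 0.0096 -0.0037  0.0082] twist [ 9.994e-01 -6.000e-04] q7 -0.42 F [-0.7 -9.7 -1.5] t 6.0 w 0.02139623632970583
[-0.03505271  0.00203826  0.05240905]
```

Home: 10 N with no movement. Now I'll back off, rise and pass over the lever.

arm_command([
  {"gripper": 0.75,"tx": 0,"ty": -0.06,"tz": 0,"twist": 0},
  {"gripper": 0.75,"tx": 0,"ty": -0.12,"tz": 0,"twist": 0},
  {"gripper": 0.8,"tx": -0.2,"ty": -0.12,"tz": 0,"twist": 0},
  {"gripper": 0.85,"tx": -0.4,"ty": -0.12,"tz": 0,"twist": 0},
  {"gripper": 0.87,"tx": -0.6,"ty": -0.12,"tz": 0,"twist": 0},
  {"gripper": 0.87,"tx": -0.8,"ty": -0.12,"tz": 0,"twist": 0},
  {"gripper": 0.87,"tx": -0.86,"ty": -0.12,"tz": 0,"twist": 0},
  {"gripper": 0.87,"tx": -0.86,"ty": -0.12,"tz": 0,"twist": 0},
])

```text
clock: 6.8
tool_pos: [0.5362, -0.0427, 0.2712]
tcp_rot: [0.075, 0.701, -0.075, 0.705]
wrist_force: [0.4, -0.5, 0.0]
gripper_width: 0.0113
```

```bash
python3 -c "
from h import *
from plant import *
rep(.18,0,.26);print(jigtcp())
for n,(v,u) in(('top',(170,245)),('side',(120,240))):
    a=camera(n)['color'];cv2.imwrite(f'pics/{n}5f.png',a[:,:,::-1]);a=a[v:v+120,u:u+160,::-1];cv2.imwrite(f'pics/{n}5.png',cv2.resize(a,None,fx=5,fy=5,interpolation=cv2.INTER_CUBIC))
"
```

```text
tcp [ 0.5362 -0.0427  0.2712] toolaxes [[0.0, 0.21, 0.98], [-0.0, 0.98, -0.21], [-1.0, 0.0, 0.0]] target [0.5868 0.1909 0.26  ] units [0.0453 0.9557 0.0014] twist [-9.993e-01  7.000e-04] q7 -0.23 F [ 0.4 -0.5  0. ] t 6.8 w 0.011298558086413465
[-5.89266993e-02 -8.16830790e-05  2.71236314e-01]
```

View pics/side5.png

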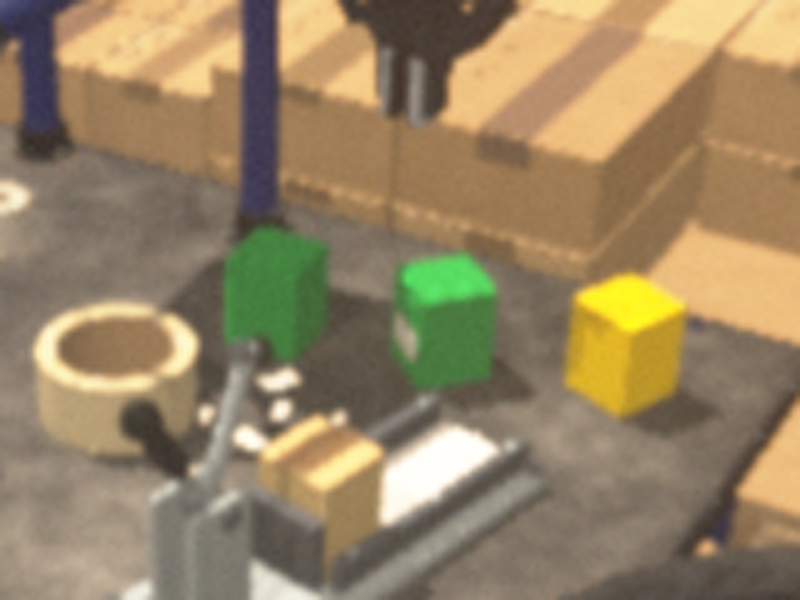

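View pics/top5.png

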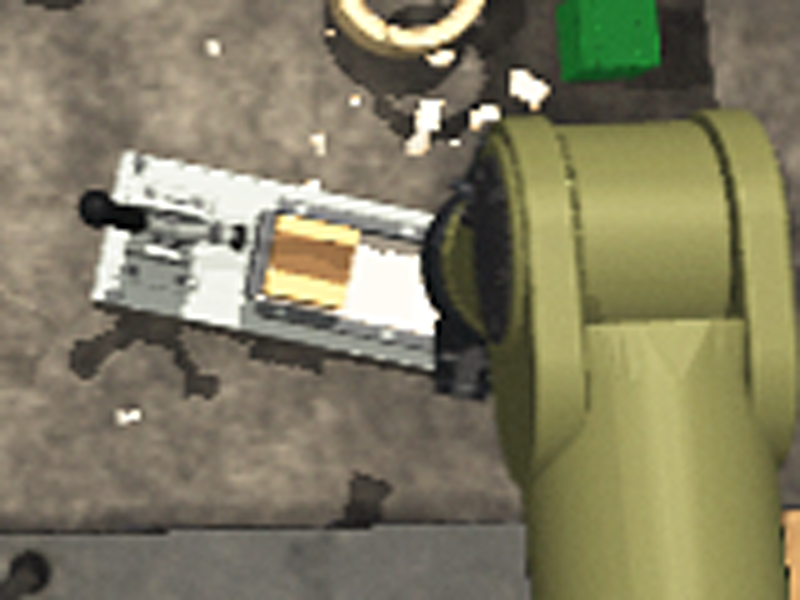

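```bash
python3 - <<'E'
from h import *
a=cv2.imread("pics/top5f.png");b=cv2.imread("pics/side5f.png")
def cen(im,u,v,r,th):
    p=im[v-r:v+r+1,u-r:u+r+1].max(2);n,l,st,ce=cv2.connectedComponentsWithStats((p<th).astype(np.uint8));i=1+st[1:,4].argmax()
    print(p);print(st[i],ce[i]+[u-r,v-r])
cen(a,264,211,7,45);cen(b,268,203,7,60)
x=np.load("jig.npy");print(proj("top",j2w(x,[.134,0,.163])),proj("side",j2w(x,[.134,0,.163])))
E
```

```text
[[128 120 111 114 115 121 113 116 128 132 135 191 247 247 231]
 [123 121 113 112 115 114 111 115 119 129 120 177 246 240 233]
 [121 120 125 116 111 114 115 118 121 123 126 197 247 248 252]
 [128 125 128 120 115 118 134 137 130 119 132 215 242 229 244]
 [133 133 136 132 110  50  27  26  42  84 160 239 250 243 246]
 [135 152 157 130  57  25  32  32  23  36 185 255 249 209 246]
 [132 139 150 122  20  35  44  54  40  22  43 154 209 200 242]
 [135 138 134  88  24  35  40  45  33  25  19  17  21  19  39]
 [147 149 151 120  21  28  29  34  31  24  21  24  20  19  17]
 [153 152 143 120  49  21  25  28  22  21  18  18  18  22  22]
 [156 149 137 132 105  22  16  17  10   3   4   6  13  18  16]
 [157 147 134 131 135 128  80  39  82 162 178  40   0   5   3]
 [149 145 134 138 137 134 140 137 140 209 255 255 255 189  58]
 [149 147 139 135 136 129 127 130 145 219 248 246 252 244 155]
 [145 145 140 139 135 130 128 121 158 231 246 246 236 165 129]]
[ 4  4 11  8 60] [265.93333333 211.93333333]Traceback (most recent call last):
  File "<stdin>", line 6, in <module>
  File "<stdin>", line 4, in cen
ValueError: attempt to get argmax of an empty sequence
```

arm_command([
  {"gripper": 0.87,"tx": 0,"ty": 0.15,"tz": 0,"twist": 0},
  {"gripper": 0.87,"tx": 0,"ty": 0.35,"tz": 0,"twist": 0},
  {"gripper": 0.87,"tx": 0,"ty": 0.55,"tz": 0,"twist": 0},
  {"gripper": 0.87,"tx": 0,"ty": 0.75,"tz": 0,"twist": 0},
  {"gripper": 0.87,"tx": 0,"ty": 0.92,"tz": 0,"twist": 0},
  {"gripper": 0.87,"tx": 0,"ty": 0.98,"tz": 0,"twist": 0},
  {"gripper": 0.87,"tx": 0,"ty": 0.98,"tz": 0,"twist": 0},
  {"gripper": 0.87,"tx": 0,"ty": 0.98,"tz": 0,"twist": 0},
])

```text
clock: 7.7
tool_pos: [0.5858, 0.1947, 0.2667]
tcp_rot: [0.074, 0.704, -0.076, 0.702]
wrist_force: [0.4, 0.5, 1.0]
gripper_width: 0.0111
```

```bash
python3 -c "
from h import *
rep(.18,0,.165);print(jigtcp())
"
```

```text
tcp [0.5858 0.1947 0.2667] toolaxes [[-0.0, 0.21, 0.98], [-0.0, 0.98, -0.21], [-1.0, -0.0, -0.0]] target [0.5868 0.1909 0.165 ] units [ 0.407  -0.0133  0.0079] twist [-9.996e-01  4.000e-04] q7 -0.75 F [0.4 0.5 1. ] t 7.7 w 0.011070426091411173
[0.18356245 0.00170881 0.26674025]
```

arm_command([
  {"gripper": 0.87,"tx": 0.15,"ty": 0,"tz": 0.01,"twist": 0},
  {"gripper": 0.87,"tx": 0.3,"ty": 0,"tz": 0.01,"twist": 0},
  {"gripper": 0.87,"tx": 0.41,"ty": 0,"tz": 0.01,"twist": 0},
  {"gripper": 0.87,"tx": 0.41,"ty": 0,"tz": 0.01,"twist": 0},
  {"gripper": 0.87,"tx": 0.41,"ty": 0,"tz": 0.01,"twist": 0},
])

```text
clock: 8.2
tool_pos: [0.5891, 0.1935, 0.1664]
tcp_rot: [0.075, 0.703, -0.076, 0.703]
wrist_force: [0.1, -0.2, 1.0]
gripper_width: 0.0112
```

```bash
python3 -c "
from h import *
from plant import *
rep(.156,0,.165);print(jigtcp())
for n,(v,u) in(('top',(170,225)),('side',(140,200))):
    a=camera(n)['color'][v:v+120,u:u+160,::-1];cv2.imwrite(f'pics/{n}6.png',cv2.resize(a,None,fx=5,fy=5,interpolation=cv2.INTER_CUBIC))
"
```

```text
tcp [0.5891 0.1935 0.1664] toolaxes [[-0.0, 0.21, 0.98], [-0.0, 0.98, -0.21], [-1.0, -0.0, -0.0]] target [0.5817 0.1674 0.165 ] units [ 0.0059 -0.1084 -0.0068] twist [ 9.996e-01 -4.000e-04] q7 -0.79 F [ 0.1 -0.2  1. ] t 8.2 w 0.011218676792155125
[ 0.18308999 -0.0017186   0.16643657]
```

View pics/side6.png

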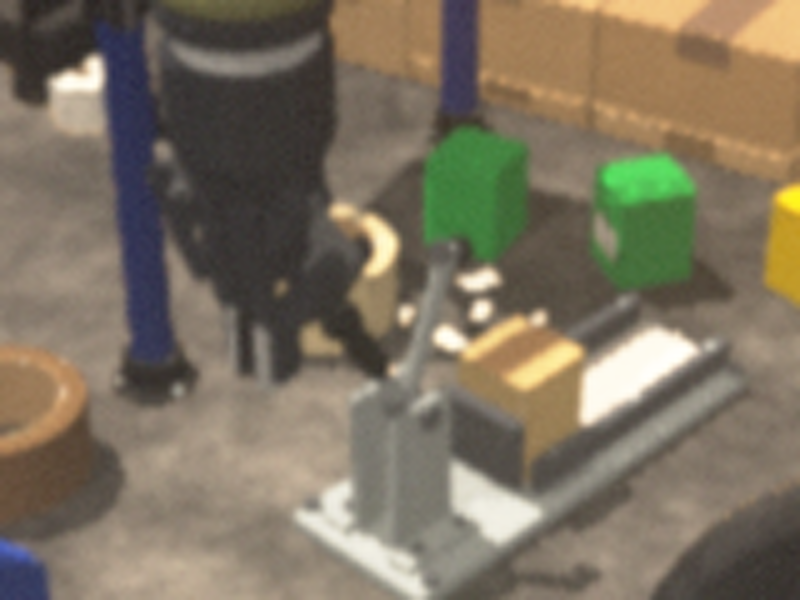

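View pics/top6.png

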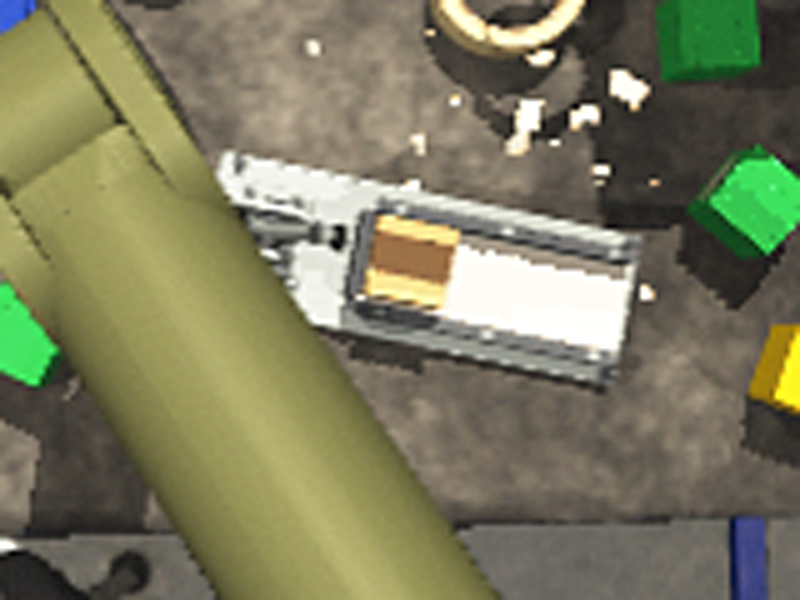

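The fingers at about (255,350) stand behind the ball at (343,318) in the side crop, at its height. Now I push the ball.

arm_command([
  {"gripper": 0.87,"tx": 0,"ty": -0.05,"tz": 0,"twist": 0},
  {"gripper": 0.87,"tx": 0,"ty": -0.09,"tz": 0,"twist": 0},
  {"gripper": 0.87,"tx": 0,"ty": -0.12,"tz": 0,"twist": 0},
  {"gripper": 0.87,"tx": 0,"ty": -0.15,"tz": 0,"twist": 0},
  {"gripper": 0.87,"tx": 0,"ty": -0.18,"tz": 0,"twist": 0},
  {"gripper": 0.87,"tx": 0,"ty": -0.18,"tz": 0,"twist": 0},
])

```text
clock: 8.9
tool_pos: [0.5806, 0.153, 0.1681]
tcp_rot: [0.076, 0.702, -0.073, 0.705]
wrist_force: [2.3, 4.5, 3.0]
gripper_width: 0.0112
```

```bash
python3 -c "
from h import *
from plant import *
rep(.095,0,.165);print(jigtcp())
for n,(v,u) in(('side',(140,200)),):
    a=camera(n)['color'][v:v+120,u:u+160,::-1];cv2.imwrite(f'pics/{n}7.png',cv2.resize(a,None,fx=5,fy=5,interpolation=cv2.INTER_CUBIC))
"
```

```text
tcp [0.5806 0.153  0.1681] toolaxes [[0.0, 0.21, 0.98], [0.0, 0.98, -0.21], [-1.0, 0.0, 0.0]] target [0.5688 0.1078 0.165 ] units [ 0.0118 -0.1868 -0.0083] twist [-9.995e-01  5.000e-04] q7 -0.7 F [2.3 4.5 3. ] t 8.9 w 0.011205867774784573
[ 0.14170038 -0.00198648  0.16813825]
```

View pics/side7.png

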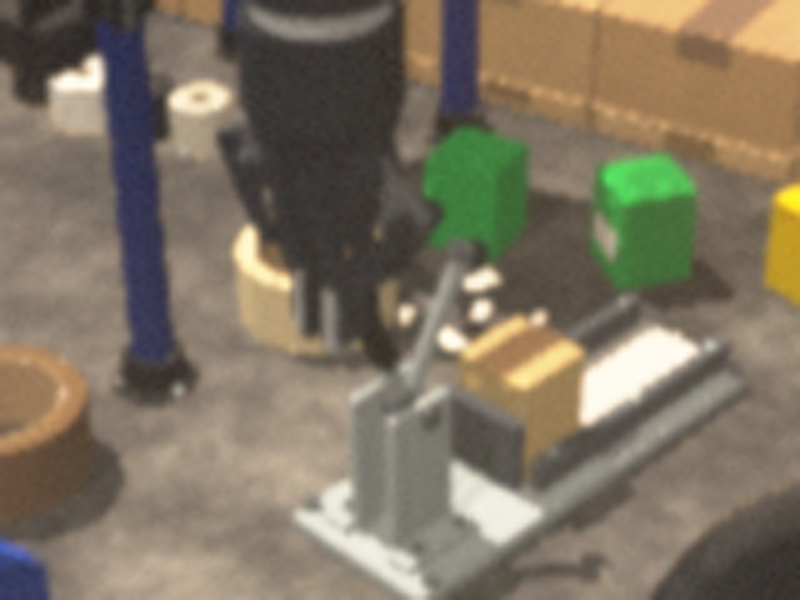

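Contact: about 5 N, and the lever has begun to turn (foot now at (465,250)). I keep going past dead centre.

arm_command([
  {"gripper": 0.87,"tx": 0,"ty": -0.03,"tz": 0,"twist": 0},
  {"gripper": 0.87,"tx": 0,"ty": -0.06,"tz": 0,"twist": 0},
  {"gripper": 0.87,"tx": 0,"ty": -0.09,"tz": 0,"twist": 0},
  {"gripper": 0.87,"tx": 0,"ty": -0.12,"tz": 0,"twist": 0},
  {"gripper": 0.87,"tx": 0,"ty": -0.15,"tz": 0,"twist": 0},
  {"gripper": 0.87,"tx": 0,"ty": -0.17,"tz": 0,"twist": 0},
  {"gripper": 0.87,"tx": 0,"ty": -0.17,"tz": 0,"twist": 0},
])

```text
clock: 9.65
tool_pos: [0.5696, 0.1079, 0.1655]
tcp_rot: [0.075, 0.704, -0.076, 0.702]
wrist_force: [-0.3, -0.5, -1.1]
gripper_width: 0.0112
```

```bash
python3 -c "
from h import *
from plant import *
rep(.095,0,.165);print(jigtcp())
for n,(v,u) in(('side',(140,200)),):
    a=camera(n)['color'][v:v+120,u:u+160,::-1];cv2.imwrite(f'pics/{n}8.png',cv2.resize(a,None,fx=5,fy=5,interpolation=cv2.INTER_CUBIC))
"
```

```text
tcp [0.5696 0.1079 0.1655] toolaxes [[-0.0, 0.21, 0.98], [-0.0, 0.98, -0.21], [-1.0, -0.0, -0.0]] target [0.5688 0.1078 0.165 ] units [ 0.0021 -0.0013 -0.0032] twist [ 9.998e-01 -2.000e-04] q7 -0.62 F [-0.3 -0.5 -1.1] t 9.65 w 0.011224511964151
[ 0.09533789 -0.00080821  0.16552066]
```

View pics/side8.png

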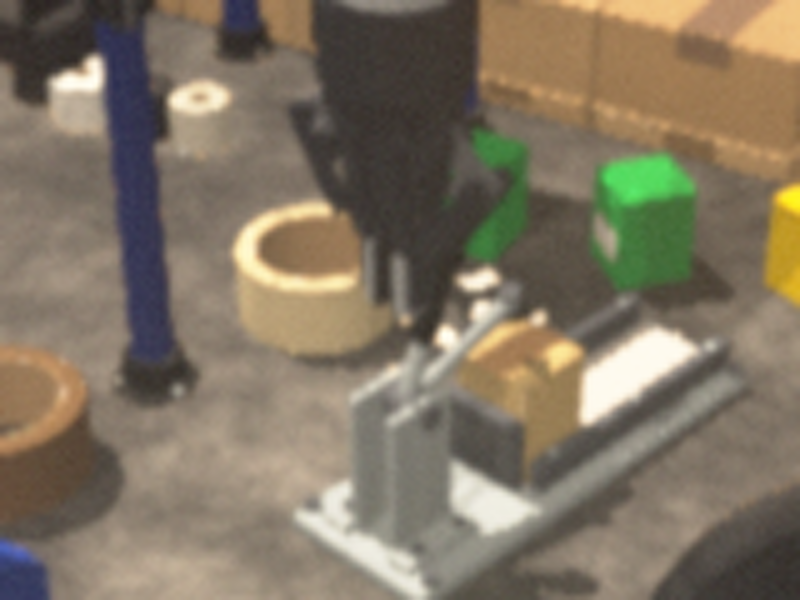

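arm_command([
  {"gripper": 0.87,"tx": 0,"ty": -0.03,"tz": 0,"twist": 0},
  {"gripper": 0.87,"tx": 0,"ty": -0.06,"tz": 0,"twist": 0},
  {"gripper": 0.87,"tx": 0,"ty": -0.09,"tz": 0,"twist": 0},
  {"gripper": 0.87,"tx": 0,"ty": -0.09,"tz": 0,"twist": 0},
  {"gripper": 0.87,"tx": 0,"ty": -0.09,"tz": 0,"twist": 0},
])

```text
clock: 10.2
tool_pos: [0.5657, 0.0878, 0.1663]
tcp_rot: [0.075, 0.703, -0.075, 0.703]
wrist_force: [-0.6, 0.3, 0.8]
gripper_width: 0.0115
```

```bash
python3 -c "
from h import *
from plant import *
rep(.095,0,.165);print(jigtcp())
for n,(v,u) in(('side',(140,200)),):
    a=camera(n)['color'][v:v+120,u:u+160,::-1];cv2.imwrite(f'pics/{n}9.png',cv2.resize(a,None,fx=5,fy=5,interpolation=cv2.INTER_CUBIC))
"
```

```text
tcp [0.5657 0.0878 0.1663] toolaxes [[0.0, 0.21, 0.98], [-0.0, 0.98, -0.21], [-1.0, -0.0, 0.0]] target [0.5688 0.1078 0.165 ] units [ 0.0053  0.0807 -0.0048] twist [-9.997e-01  3.000e-04] q7 -0.57 F [-0.6  0.3  0.8] t 10.2 w 0.011458081783572792
[ 0.07483484 -0.00120719  0.1663308 ]
```

View pics/side9.png

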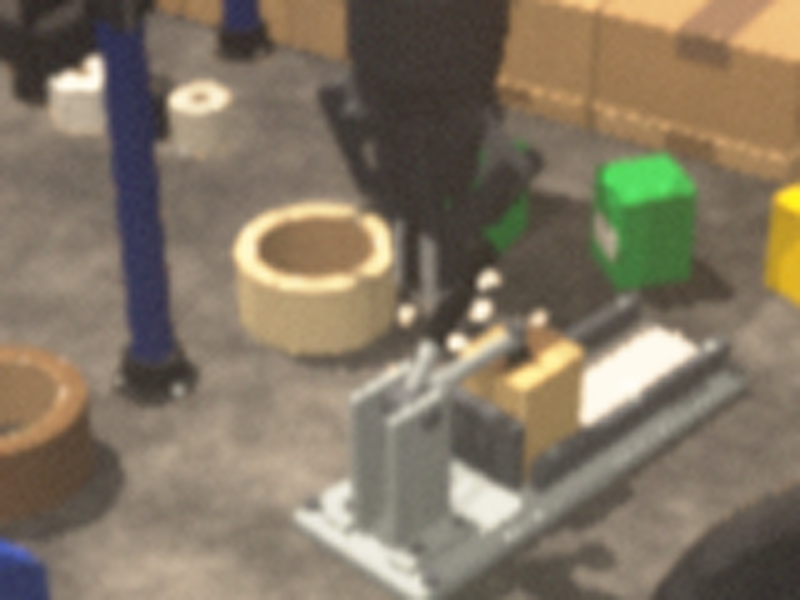

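The foot at about (515,345) is down at the box top. I'll withdraw backward and up, then check.

arm_command([
  {"gripper": 0.87,"tx": 0,"ty": 0.12,"tz": 0,"twist": 0},
  {"gripper": 0.87,"tx": 0,"ty": 0.28,"tz": 0,"twist": 0},
  {"gripper": 0.87,"tx": -0.2,"ty": 0.36,"tz": 0,"twist": 0},
  {"gripper": 0.87,"tx": -0.4,"ty": 0.36,"tz": 0,"twist": 0},
  {"gripper": 0.87,"tx": -0.5,"ty": 0.5,"tz": 0,"twist": 0},
  {"gripper": 0.87,"tx": -0.5,"ty": 0.65,"tz": 0,"twist": 0},
  {"gripper": 0.87,"tx": -0.5,"ty": 0.65,"tz": 0,"twist": 0},
  {"gripper": 0.87,"tx": -0.5,"ty": 0.65,"tz": 0,"twist": 0},
])

```text
clock: 11.05
tool_pos: [0.5991, 0.2487, 0.2908]
tcp_rot: [0.074, 0.704, -0.074, 0.703]
wrist_force: [0.4, 0.8, -0.5]
gripper_width: 0.0111
```

```bash
python3 - <<'E'
from h import *
from plant import *
print(jigtcp(),state()["clock"])
x=np.load("jig.npy")
for n,(v,u) in(('top',(170,245)),('side',(140,240))):
    a=camera(n)['color'];cv2.imwrite(f'pics/{n}10f.png',a[:,:,::-1]);a=a[v:v+120,u:u+160,::-1];c=cv2.resize(a,None,fx=5,fy=5,interpolation=cv2.INTER_CUBIC)
    def dr(sg,col):
        q=(proj(n,j2w(x,np.array(sg)*1e-3))-[u,v]+.5)*5-.5;cv2.polylines(c,[q.round().astype(int)],False,col,1)
    dr([(90,0,90),(38,0,157)],(0,0,255))
    dr([(i*25,j*25,78) for i,j in((1,1),(1,-1),(-1,-1),(-1,1),(1,1))],(0,0,255))
    print(n,proj(n,j2w(x,[.038,0,.157])))
    cv2.imwrite(f'pics/{n}10.png',c)
E
```

```text
[2.39124047e-01 1.41863286e-04 2.90823827e-01] 11.05
top [[296.19632779 218.30299869]]
side [[295.57053697 189.77398701]]
```

View pics/side10.png

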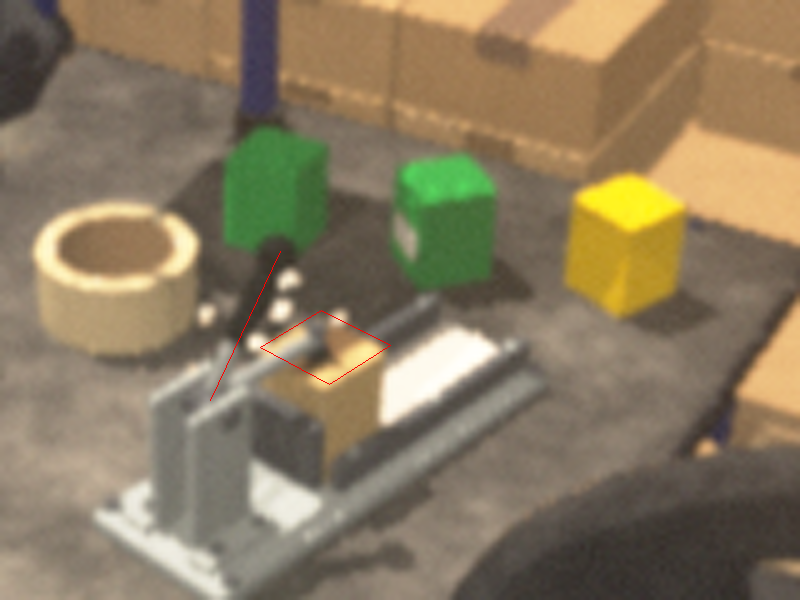

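View pics/top10.png

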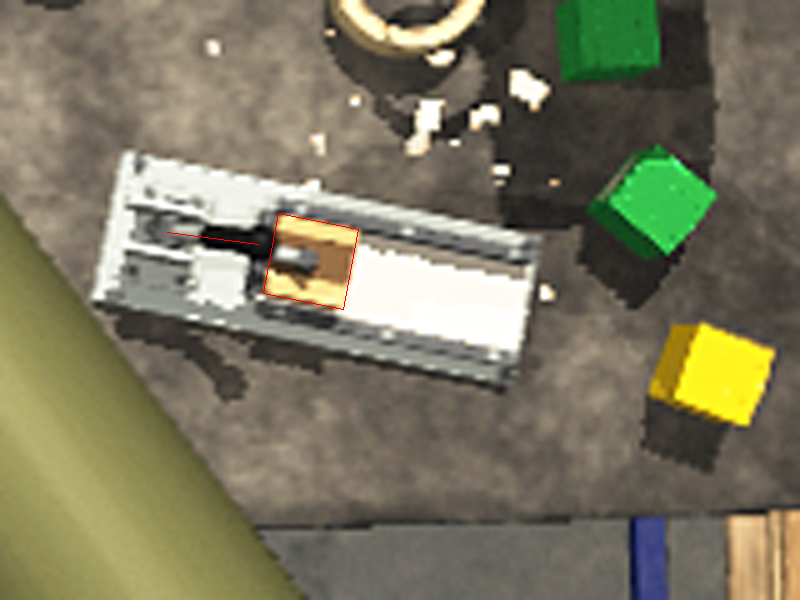

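The ball at top (268,240) and side (273,246) in the crops sits at the predicted shut position. The foot is on the box, and the box outline coincides with the home outline. The robot is clear, so I hand in.

```bash
python3 -c "
from plant import *
print(job_done()); print(state()['clock'])"
```

```text
the job is handed in; nothing more can be done
None
the job is handed in; nothing more can be done
```

The job is handed in, at about 11 s of the 35 s allowed. The box is home against the stop and the lever is shut on it. No verdict was reported.

**What I did:** I slid the box about 108 mm along the lane with nearly closed fingers until it stalled at the stop at about 10 N with no further travel. I then backed off, passed over the lever, and pushed the ball from behind over dead centre (about 5 N at first, then none). Finally I withdrew clear.

**Last checks:**
- **Box:** both final pictures show it upright, and its top matches the home outline to about 1 px in the top view.
- **Lever:** the ball is within about 2 px of the shut position and the foot is on the box. I could not read the joint angle directly.
- **Robot and bystanders:** the robot touches nothing. I steered clear of the bystanders, but the final crops show only part of the bench. The spare box, tape measure and glue were outside them and not rechecked.

**What disagreed:**
- The side camera fit was off by 1–2 px (about 3 mm), within the calibration error.
- During the box push the wrist force showed an unexplained 5–6 N upward. It went away once I raised the tool about 3 mm, so the fingertips may have been touching a rail lightly.
- One move call was refused before the first motion because it left out "tx". It had no effect.

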